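# Guard the dispenser barrel and draw its sprung plunger to the mark

### The arm

A 6-joint arm with a two-finger parallel gripper is mounted at the origin on the work surface. World frame = base frame: x ahead of the robot, y to its left, z up, the work surface at z = 0. Lengths are in mm, angles in rad, forces in N, time in s.
With the tool pointing down it reaches from about 275 to 1000 mm from the base axis. Payload 8.4 kg.
Tool frame: the origin (TCP) lies at the very end of the fingers, on their centre line; the grasp point (between the pads) lies 19 mm behind it (r.tcp_to_grasp is the distance from the TCP to the grasp point, in mm); z points along the fingers, y is the line along which they close (so a half turn about z gives the same grasp; the last joint's range is limited). The gripper opens to 85 mm and grips with 20 to 120 N. Pads are 22 mm wide; open, the fingers measure 114 mm over their backs; the gripper's body (76 mm by 85 mm) begins 54 mm behind the grasp point. The pads swing forward as they close: fully open they stand 13 mm farther back than shut.
Start: joints at [1.334, 0.353, 1.633, -0, 1.155, -0.002], TCP at [145.404, 607.853, 193.481] pointing down, gripper open.
Joint ranges: [-2.63, 2.63], [-0.92, 2.1], [0.06, 2.66], [-1.3, 4.44], [0, 2.69], [-3.02, 3.02]. Speed limits (rad/s): [2.22, 2.22, 2.79, 3.14, 3.14, 3.14].

### API

Orientations are given as [roll, pitch, yaw] about the fixed x, y, z axes, in that order (R = Rz(yaw) Ry(pitch) Rx(roll)).
In Python, from rig import r gives the robot as it stands. The module is installed in compiled form; this text tells all that it offers.
- The arm moves only by the tool play_rows, never from a script. Its argument "rows" is a list of rows, each an object with "dp": the shift along the tool's x, y, z in units of 40 mm (1.0 is 40 mm), a list of three; "turn": the turn, a rotation vector about the tool's x, y, z in units of 6 degrees (1.0 is 6 degrees), a list of three; "fingers": the closure, from 0 (fully open) to 1 (shut). In form: [{"dp": [tx, ty, tz], "turn": [wx, wy, wz], "fingers": fingers}, ...]. A call has 1 to 5 rows; each row shifts and turns the commanded pose from where the row before left it, along the tool's axes as they then stand; what a row does not reach is not made up. A row lasts 1/12 s, in which the tool goes at most 41.7 mm and 7.16 degrees, less where a joint would pass 70% of its speed; a pose out of reach is approached as far as the arm can. A call is refused whole if a number of a shift passes 1 or a number of a turn 1, either way. A call with a gripper value outside its range is refused whole. The fingers move at their own pace and stop on an object; "force" is the grip in N (left out, the last holds). Time passes only in rows, so rows that do not move let the fingers close. It gives the time, the measured TCP pose, the force, the opening and the grip force at its end, in the units of the state.
- r.sense(): the state, without advancing time (a new reading comes with each control period).
- r.grab_frame(name): name is "scene" or "top" or "wrist"; returns a dict with "pixels" (480x640x3 uint8, red, green, blue), "fx", "fy", "cx", "cy" (pixels), "dist" ([k1, k2, p1, p2, k3] as OpenCV has them; the pictures are not rectified), "pose" (4x4, takes a point from camera to world coordinates). Camera axes: x right, y down, z forward; pixel columns grow to the right and rows downward; lengths in mm; the calibration is good to about 2 mm. A picture is of the moment at which its call begins. There is no depth.
- r.sign_off(): hands the job in; it is judged then, once.
The state is a dict: "clock": time; "qpos": joint angles; "qvel": joint speeds; "joint_efforts": joint torques, N m; "eef_pos": TCP position; "tcp_rot": TCP orientation; "contact_force": force on the tool from outside, world axes, zero at the start; "wrist_torque": the same for the moment, N m; "opening": opening from 0.0 (shut) to 1.0 (fully open); "grasp_force": force on a finger pad.
Only numpy, scipy, OpenCV 4.12 (cv2) and the standard library are available. Lean on these libraries where they do the work, as an engineer would, in place of code of your own. Each camera call takes 0.05 s, during which the arm holds its last target. There are 200 camera calls.

### The job

Slide the tall open metal guard sleeve down over the plunger knob and glass barrel of the bench dispenser until it stands on the dispenser's base collar, lowering it rather than dropping it, and let go of it. Then grip the plunger knob, pull the sprung plunger straight up until the dark ring mark on its rod is level with the barrel's mouth (45 mm out), and finish while still holding it there. Leave the other things on the bench where they are.

Things in the scene. Friction and masses are not known exactly. Their poses are not given: they have to be found in the camera images.
- dispenser: Bench dispenser, fixed, upright along its z; origin on its axis at bench level. Grey base 100 x 100 x 22 mm with an outlet stub to its -x (78 mm from the axis, below 18 mm). On it a white round collar, 68 mm diameter, its flat top 30 mm above the bench: the sleeve stands here. From it rises the glass barrel, 35 mm diameter, to 111 mm, the last 9 mm tapering to 25 mm diameter
- mouth (a point): centre of the barrel's mouth (its top end), on the axis, 111 mm above the bench
- knob_top (a point): centre of the plunger knob's top; moves with the plunger; at rest 132 mm above the bench, 21 mm above the mouth. Grey round knob: a grip 20 mm in diameter from 1 to 16 mm above the mouth (at rest), then a head 26 mm in diameter, 5 mm thick. Below it a steel rod 8 mm in diameter
- plunger (a joint): how far the plunger is pulled straight up out of the barrel, m: 0 at rest, 0.070 at its stop. A spring pulls it back, about 4 N at rest and 9 N at the mark; it returns if let go. The rod's dark ring mark (2 mm wide) is level with the barrel's mouth at 0.045
- sleeve: Guard sleeve: aluminium tube open at both ends, 45 mm outside diameter, 39 mm bore, 80 mm tall, 80 to 150 g, starting upright on the bench; origin at the centre of its lower end, z along its axis. It clears the knob and slides over the barrel with 2 mm all round; standing on the collar its top is 110 mm above the bench, 1 mm below the barrel's mouth
- short_ring: Bystander: aluminium ring of 45 mm outside diameter, only 28 mm tall, too narrow in the bore for the barrel; origin at its underside's centre
- beaker: Bystander: steel beaker with a closed bottom, 64 mm diameter, 50 mm tall; origin at its underside's centre
- jar: Bystander: white jar with green cap, 48 mm diameter, 60 mm tall; origin at its underside's centre
- tube_rack: Bystander: blue tube rack 90 x 160 mm, 45 mm tall with its tubes; origin at its underside's centre
- tip_box: Bystander: clear pipette-tip box 85 x 120 mm, 55 mm tall; origin at its underside's centre
- bottle: Bystander: white bottle, 60 mm diameter, 110 mm tall; origin at its underside's centre
- pen: Bystander: marker pen lying on the bench along its own x, 130 mm long, 12 mm thick; origin at its underside's centre
There are look-alikes about, which are no part of the job. Leave any purple look-alike of the sleeve alone.

How it is judged:
By the outcome, as a careful person would: the job done as asked, in the order asked, and still so for the second after the job is handed in, while the arm keeps its last pose, push and grip.
It also fails if it takes over 64 s, if anything falls off the work surface, if the arm or the gripper's body presses on something with over 40 N, if the wrist force passes 120 N, or if a joint passes its speed limit or range.

## Working session

There is one attempt and no reset: what is moved stays moved. The work goes in short steps, Python scripts to look and compute and a tool call to move; the robot and the scene stay as the last step left them, time stands still between calls to the robot, and variables do not carry over. Pictures are saved under pics/ and viewed, at most 10 in all, crops included, and the job is handed in when it is done.

Besides the shell and the picture viewer there is one more tool, called after "Request:" as name(argument=value, ...) on one line, values as JSON. play_rows: Moves the arm, as the interface text tells. Its arguments: {"type":"object","properties":{"rows":{"type":"array"},"force":{"type":"number"}},"required":["rows"]}

```bash
mkdir -p pics
cat > h.py <<'E'
from rig import r
import numpy as np, cv2
def shot(n,f):
    g=r.grab_frame(n); cv2.imwrite(f,g['pixels'][:,:,::-1]); np.save(f+'.npy',{k:v for k,v in g.items() if k!='pixels'},allow_pickle=True); return g
def ray(f,uv):
    g=np.load(f+'.npy',allow_pickle=True).item()
    K=np.array([[g['fx'],0,g['cx']],[0,g['fy'],g['cy']],[0,0,1]])
    p=cv2.undistortPoints(np.array([[uv]],float),K,np.array(g['dist'],float))[0,0]
    T=np.array(g['pose']); return T[:3,3],T[:3,:3]@np.array([p[0],p[1],1])
def atz(f,uv,z):
    o,d=ray(f,uv); return o+d*(z-o[2])/d[2]
def proj(f,P):
    g=np.load(f+'.npy',allow_pickle=True).item()
    K=np.array([[g['fx'],0,g['cx']],[0,g['fy'],g['cy']],[0,0,1]])
    T=np.linalg.inv(np.array(g['pose'])); R=cv2.Rodrigues(T[:3,:3])[0]
    return cv2.projectPoints(np.array(P,float).reshape(-1,1,3),R,T[:3,3],K,np.array(g['dist'],float))[0][:,0]
E
python3 - <<'E'
from h import *
for n in('scene','top'):
    g=shot(n,f'pics/{n}0.png'); print(n,g['fx'],np.round(g['pose'],2).tolist())
print(r.sense())
E
```

```text
scene 524.237943005879 [[0.05, 0.8, -0.6, 1204.89], [1.0, -0.04, 0.03, 2.1], [0.01, -0.6, -0.8, 940.25], [0.0, 0.0, 0.0, 1.0]]
top 601.606754150378 [[0.08, -0.97, 0.21, 372.75], [-1.0, -0.08, 0.01, 31.5], [0.01, -0.21, -0.98, 1207.46], [0.0, 0.0, 0.0, 1.0]]
{'clock': 0.1, 'qpos': array([ 1.33365340e+00,  3.53618025e-01,  1.63407110e+00, -4.27932733e-06,
        1.15518326e+00, -2.40197434e-03]), 'qvel': array([ 0.00067421, -0.00203043, -0.00462213, -0.00063706, -0.00117536,
       -0.00049666]), 'joint_efforts': array([ 1.16337324e-03, -6.06353688e+01, -3.42817569e+01,  1.02341639e-04,
        3.81545542e-03, -3.15776401e-05]), 'eef_pos': array([145.25944674, 607.39259363, 192.80748421]), 'tcp_rot': array([-3.14031292e+00,  8.38921590e-07,  2.90685343e+00]), 'contact_force': array([-0.2298165 ,  0.50685289,  0.58803763]), 'wrist_torque': array([-0.02009796,  0.00666055, -0.05941613]), 'grasp_force': 0.0, 'opening': 0.9979848970247157}
```

View pics/scene0.png

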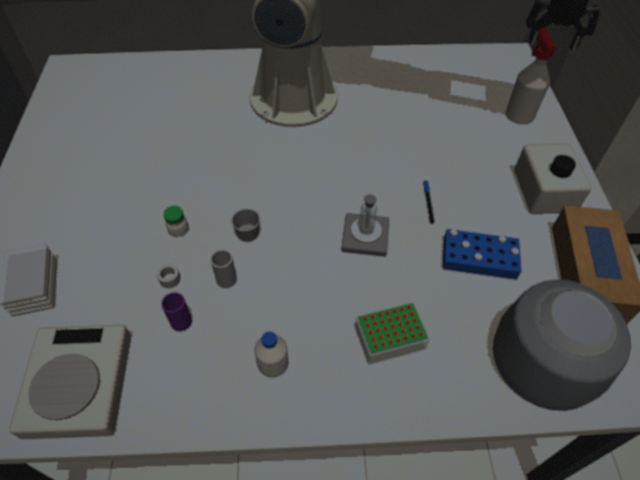

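View pics/top0.png

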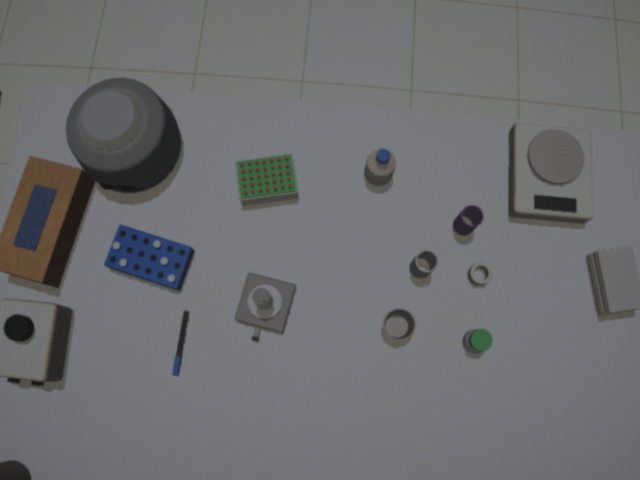

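The scene view shows the sleeve at about (223,268) and the dispenser at (367,225). In the top view they are at (424,264) and (264,300). I'll enlarge both.

Run:
```python
import cv2,numpy as np
s=cv2.imread('pics/scene0.png');t=cv2.imread('pics/top0.png')
c=lambda im,u,v:cv2.convertScaleAbs(cv2.resize(im[v:v+60,u:u+80],None,fx=5,fy=5,interpolation=cv2.INTER_CUBIC),alpha=1.5)
cv2.imwrite('pics/crop.png',np.vstack([np.hstack([c(s,185,235),c(s,328,192)]),np.hstack([c(t,385,235),c(t,225,270)])]))
```

```text
(no output)
```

View pics/crop.png

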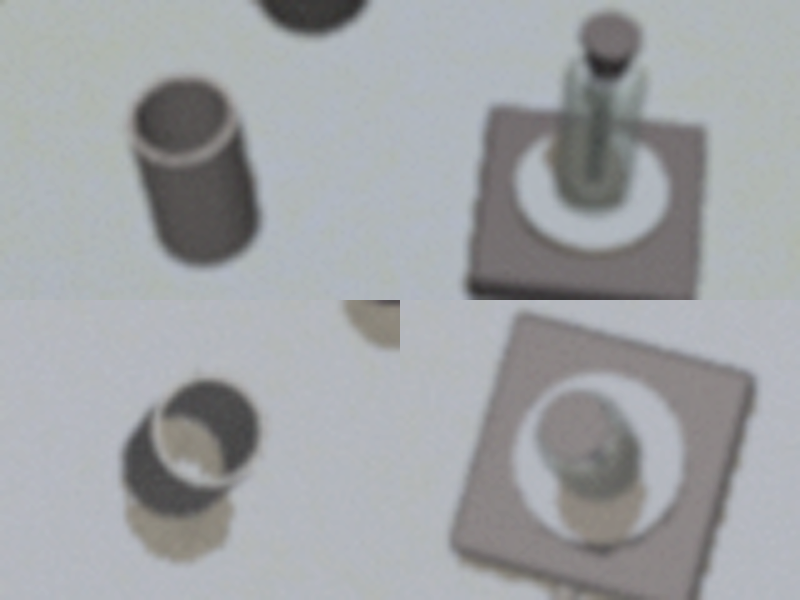

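Run:
```python
from h import *
for n,L in(('top0',[((425.8,261),80),((264.4,301.2),30),((259.8,296.0),132)]),('scene0',[((221.4,258.6),80),((366,229.2),30),((369.7,198.7),132)])):
    for uv,z in L: print(n,np.round(atz(f'pics/{n}.png',uv,z),1))
# bystanders approx
for uv,z in [((399,324),0),((480,340),60),((480,273),28),((468,218),80),((380,160),110),((256,335),10)]: print(np.round(atz('pics/top0.png',uv,z),1))
```

```text
top0 [ 597.  -155.4   80. ]
top0 [499.7 148.9  30. ]
top0 [497.3 148.  132. ]
scene0 [ 601.3 -156.4   80. ]
scene0 [501.1 147.6  30. ]
scene0 [501.4 147.  132. ]
[ 480.1 -121.3    0. ]
[ 456.4 -271.    60. ]
[ 592.1 -274.7   28. ]
[ 689.3 -234.3   80. ]
[781.7 -52.7 110. ]
[433.5 160.7  10. ]
```

Request:
play_rows(rows=[{"dp":[-0.3,-0.3,-0.4],"turn":[0,0,0],"fingers":0},{"dp":[-0.5,-0.5,-0.4],"turn":[0,0,0],"fingers":0},{"dp":[-0.5,-0.55,-0.4],"turn":[0,0,0],"fingers":0},{"dp":[-0.5,-0.55,0],"turn":[0,0,0],"fingers":0},{"dp":[-0.5,-0.55,0],"turn":[0,0,0],"fingers":0}])

```text
clock: 0.52
eef_pos: [212.6, 490.4, 242.2]
tcp_rot: [3.14, 0.0, 2.907]
contact_force: [0.3, -0.1, -0.7]
opening: 1.0
grasp_force: 0.0
```

Request:
play_rows(rows=[{"dp":[-0.6,-0.6,0],"turn":[0,0,0],"fingers":0},{"dp":[-0.6,-0.6,0],"turn":[0,0,0],"fingers":0},{"dp":[-0.6,-0.6,0],"turn":[0,0,0],"fingers":0},{"dp":[-0.6,-0.6,0],"turn":[0,0,0],"fingers":0},{"dp":[-0.6,-0.6,0],"turn":[0,0,0],"fingers":0}])

```text
clock: 0.93
eef_pos: [301.2, 344.9, 241.3]
tcp_rot: [-3.141, -0.0, 2.907]
contact_force: [0.7, 0.0, -0.5]
opening: 0.999
grasp_force: 0.0
```

Request:
play_rows(rows=[{"dp":[-0.6,-0.6,0],"turn":[0,0,0],"fingers":0},{"dp":[-0.6,-0.6,0],"turn":[0,0,0],"fingers":0},{"dp":[-0.6,-0.6,0],"turn":[0,0,0],"fingers":0},{"dp":[-0.6,-0.6,0],"turn":[0,0,0],"fingers":0},{"dp":[-0.6,-0.6,0],"turn":[0,0,0],"fingers":0}])

```text
clock: 1.35
eef_pos: [390.0, 200.3, 241.4]
tcp_rot: [-3.142, -0.0, 2.907]
contact_force: [0.8, -0.1, 0.2]
opening: 0.999
grasp_force: 0.0
```

Request:
play_rows(rows=[{"dp":[-0.6,-0.6,0],"turn":[0,0,0],"fingers":0},{"dp":[-0.6,-0.6,0],"turn":[0,0,0],"fingers":0},{"dp":[-0.6,-0.6,0],"turn":[0,0,0],"fingers":0},{"dp":[-0.6,-0.6,0],"turn":[0,0,0],"fingers":0},{"dp":[-0.6,-0.6,0],"turn":[0,0,0],"fingers":0}])

```text
clock: 1.77
eef_pos: [478.9, 55.6, 241.4]
tcp_rot: [-3.142, -0.0, 2.907]
contact_force: [0.8, 0.3, 0.2]
opening: 1.0
grasp_force: 0.0
```

Request:
play_rows(rows=[{"dp":[-0.6,-0.65,0],"turn":[0,0,0],"fingers":0},{"dp":[-0.6,-0.65,0],"turn":[0,0,0],"fingers":0},{"dp":[-0.6,-0.65,0],"turn":[0,0,0],"fingers":0},{"dp":[-0.6,-0.65,0],"turn":[0,0,0],"fingers":0},{"dp":[-0.6,-0.65,0],"turn":[0,0,0],"fingers":0}])

```text
clock: 2.18
eef_pos: [565.2, -98.8, 241.1]
tcp_rot: [3.142, -0.001, 2.907]
contact_force: [0.2, 0.8, -0.5]
opening: 0.998
grasp_force: 0.0
```

Request:
play_rows(rows=[{"dp":[-0.5,-0.5,0],"turn":[0,0,0],"fingers":0},{"dp":[-0.3,-0.3,0],"turn":[0,0,0],"fingers":0},{"dp":[0,0,0],"turn":[0,0,0],"fingers":0},{"dp":[0,0,0],"turn":[0,0,0],"fingers":0}])

```text
clock: 2.52
eef_pos: [588.3, -136.1, 240.7]
tcp_rot: [3.141, -0.001, 2.905]
contact_force: [-0.1, 0.1, -0.4]
opening: 1.001
grasp_force: 0.0
```

Run:
```python
from h import *
g=shot('wrist','pics/w1.png'); print(g['fx'],np.round(g['pose'],2).tolist()); s=r.sense(); print(s['eef_pos'],s['tcp_rot'],s['qpos'])
```

```text
333.5810186965604 [[0.23, 0.92, 0.3, 510.74], [0.97, -0.22, -0.07, -117.26], [-0.0, 0.31, -0.95, 421.0], [0.0, 0.0, 0.0, 1.0]]
[ 587.91297135 -135.32410808  240.88252234] [ 3.14127138e+00 -1.51787915e-03  2.90619322e+00] [-2.28931794e-01  2.79488194e-01  1.62835390e+00  3.50634182e-04
  1.23526635e+00 -1.56444415e+00]
```

View pics/w1.png

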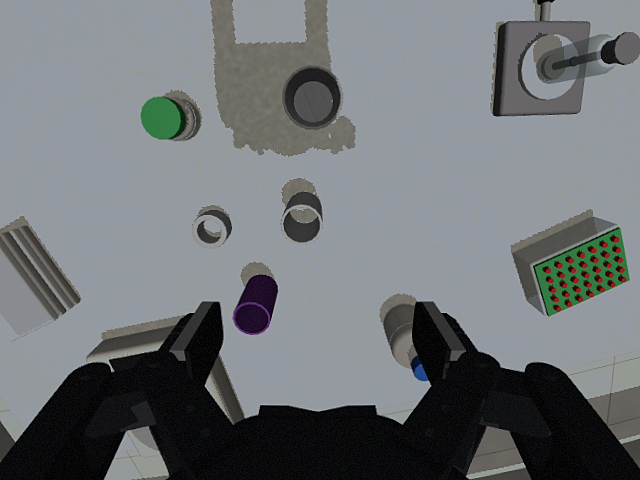

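Run:
```python
from h import *
f='pics/w1.png'
for uv,z in [((302,223),80),((548,67),30),((627,48),132)]: print(np.round(atz(f,uv,z),1))
print(proj(f,[[599,-156,80],[599,-156,0],[500,148,132]]).round(1))
im=cv2.imread(f)
c=lambda u,v:cv2.resize(im[v:v+80,u:u+60],None,fx=5,fy=5,interpolation=cv2.INTER_CUBIC)
cv2.imwrite('pics/w1c.png',cv2.convertScaleAbs(c(272,180),alpha=1.5))
```

```text
[ 597.5 -155.    80. ]
[500.5 146.2  30. ]
[501.  147.8 132. ]
[[301.4 224.6]
 [304.2 207.9]
 [627.2  46.7]]
```

View pics/w1c.png

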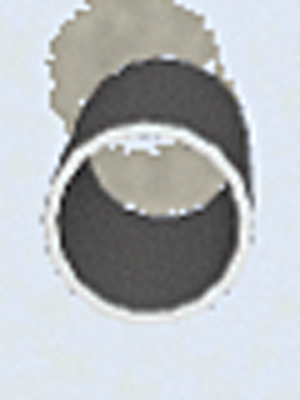

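Request:
play_rows(rows=[{"dp":[-0.2,-0.22,0],"turn":[0,0,0],"fingers":0},{"dp":[-0.19,-0.22,0],"turn":[0,0,0],"fingers":0},{"dp":[0,0,0.5],"turn":[0,0,0],"fingers":0},{"dp":[0,0,0.8],"turn":[0,0,0],"fingers":0},{"dp":[0,0,0.7],"turn":[0,0,0],"fingers":0}])

```text
clock: 2.98
eef_pos: [600.5, -156.8, 161.2]
tcp_rot: [-3.141, 0.002, 2.907]
contact_force: [0.5, 0.3, -0.1]
opening: 0.999
grasp_force: 0.0
```

Request:
play_rows(rows=[{"dp":[0,0,0.5],"turn":[0,0,0],"fingers":0},{"dp":[0,0,0.2],"turn":[0,0,0],"fingers":0},{"dp":[0,0,0],"turn":[0,0,0],"fingers":0},{"dp":[0,0,0],"turn":[0,0,0],"fingers":0}])

```text
clock: 3.32
eef_pos: [600.2, -156.5, 134.2]
tcp_rot: [-3.142, 0.0, 2.907]
contact_force: [1.0, 0.7, 0.2]
opening: 1.0
grasp_force: 0.0
```

Request:
play_rows(rows=[{"dp":[0.03,0,0.5],"turn":[0,0,0],"fingers":0},{"dp":[0,0,0.6],"turn":[0,0,0],"fingers":0},{"dp":[0,0,0.6],"turn":[0,0,0],"fingers":0},{"dp":[0,0,0.4],"turn":[0,0,0],"fingers":0},{"dp":[0,0,0.2],"turn":[0,0,0],"fingers":0}])

```text
clock: 3.73
eef_pos: [598.8, -156.2, 41.3]
tcp_rot: [-3.142, 0.0, 2.907]
contact_force: [-0.5, 0.6, -0.1]
opening: 0.999
grasp_force: 0.0
```

Request:
play_rows(rows=[{"dp":[0,0,0],"turn":[0,0,0],"fingers":0},{"dp":[0,0,0],"turn":[0,0,0],"fingers":0.2},{"dp":[0,0,0],"turn":[0,0,0],"fingers":0.35},{"dp":[0,0,0],"turn":[0,0,0],"fingers":0.4},{"dp":[0,0,0],"turn":[0,0,0],"fingers":0.45}], force=25)

```text
clock: 4.15
eef_pos: [599.3, -156.3, 42.7]
tcp_rot: [-3.142, 0.002, 2.907]
contact_force: [-0.2, 1.5, 0.2]
opening: 0.546
grasp_force: 0.0
```

Request:
play_rows(rows=[{"dp":[0,0,0],"turn":[0,0,0],"fingers":0.5},{"dp":[0,0,0],"turn":[0,0,0],"fingers":0.6},{"dp":[0,0,0],"turn":[0,0,0],"fingers":0.7},{"dp":[0,0,0],"turn":[0,0,0],"fingers":0.8},{"dp":[0,0,0],"turn":[0,0,0],"fingers":1}])

```text
clock: 4.57
eef_pos: [600.3, -155.3, 43.3]
tcp_rot: [3.14, 0.003, 2.906]
contact_force: [0.7, 8.6, 21.2]
opening: 0.074
grasp_force: 10.0
```

Run:
```python
from h import *
a=shot('wrist','pics/w2.png');b=shot('scene','pics/s2.png');c=shot('top','pics/t2.png')
A=a['pixels'][:,:,::-1]
B=cv2.resize(b['pixels'][215:305,160:280,::-1],(400,300),interpolation=cv2.INTER_CUBIC)
C=cv2.resize(c['pixels'][210:300,370:490,::-1],(400,300),interpolation=cv2.INTER_CUBIC)
cv2.imwrite('pics/m2.png',np.hstack([cv2.resize(A[:, :],(400,600)) if 0 else np.vstack([cv2.resize(A,(400,300)),np.zeros((300,400,3),np.uint8)]),np.vstack([B,C])]))
s=r.sense();print(s['opening'],s['grasp_force'],s['contact_force'])
```

```text
0.003314865964374145 9.88962986448314 [-0.45484349  7.21702682 18.50942358]
```

View pics/m2.png

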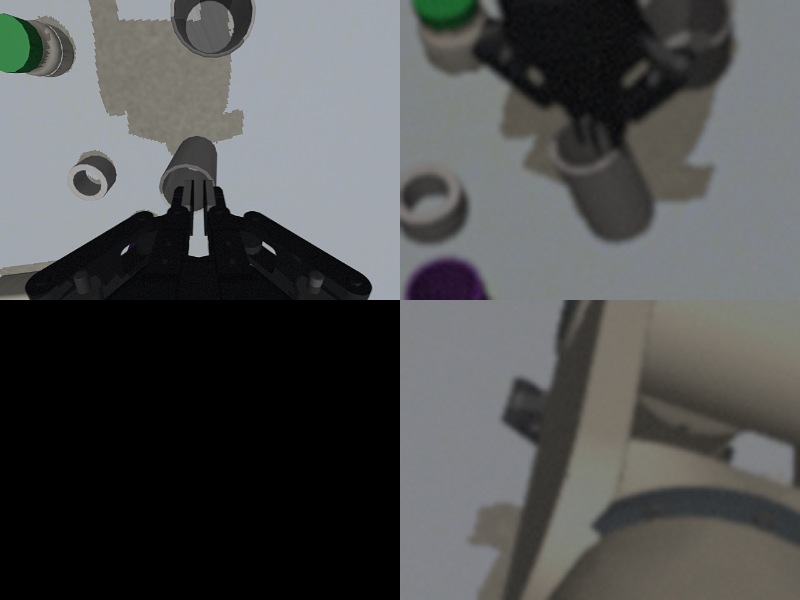

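The fingers have shut completely, at about (597,130) in the scene crop. They look either inside or in front of the sleeve rim, so the sleeve isn't gripped. I'll check this against the projection geometry.

Run:
```python
from h import *
s=r.sense();print(s['eef_pos'],s['contact_force'],s['clock'],s['opening'])
P=s['eef_pos']
for f in('pics/w2.png','pics/s2.png'):
    print(f,proj(f,[P,P+[0,0,40],[599,-156,80],[599,-156,0],[577,-156,80],[621,-156,80],[577,-156,0],[621,-156,0]]).round(0).tolist())
g=cv2.imread('pics/w2.png')[200:380,210:410]
h=cv2.imread('pics/s2.png')[235:305,180:260]
cv2.imwrite('pics/m3.png',cv2.convertScaleAbs(np.hstack([cv2.resize(g,(440,400),interpolation=2),cv2.resize(h,(360,400),interpolation=2)]),alpha=2))
```

```text
[ 601.26588315 -155.40403629   44.23409643] [-0.45484349  7.21702682 18.50942358] 4.7167 0.003314865964374145
pics/w2.png [[317.0, 275.0], [318.0, 310.0], [315.0, 302.0], [316.0, 247.0], [304.0, 261.0], [326.0, 339.0], [308.0, 217.0], [323.0, 274.0]]
pics/s2.png [[224.0, 269.0], [222.0, 257.0], [222.0, 258.0], [227.0, 279.0], [222.0, 249.0], [221.0, 267.0], [228.0, 271.0], [226.0, 288.0]]
```

View pics/m3.png

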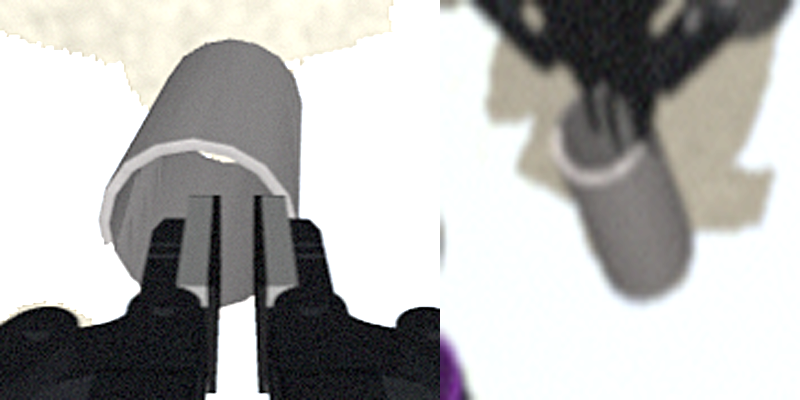

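Run:
```python
from h import *
def yt(a): return np.array([0.232,0.973,0])*a
xt=np.array([-0.973,0.232,0])
P=np.array([587.9,-135.3,240.9])
print('w1 open tips (tool x +11 edge) dz 0,13,26,40:')
for dz in(0,13,26,40): print(dz,proj('pics/w1.png',[P+yt(s)+xt*e+[0,0,dz] for s in(-42.5,42.5) for e in(11,-11)]).round(0).tolist())
Q=np.array([601,-155.3,43.8])
print('w2')
for dz in(0,13,26,40): print(dz,proj('pics/w2.png',[Q+yt(s)+xt*11+[0,0,dz] for s in(-3,3)]).round(0).tolist(),proj('pics/s2.png',[Q+[0,0,dz]]).round(0).tolist())
```

```text
w1 open tips (tool x +11 edge) dz 0,13,26,40:
0 [[245.0, 255.0], [248.0, 289.0], [392.0, 255.0], [389.0, 289.0]]
13 [[240.0, 264.0], [243.0, 300.0], [397.0, 263.0], [394.0, 299.0]]
26 [[234.0, 273.0], [238.0, 312.0], [403.0, 273.0], [399.0, 311.0]]
40 [[227.0, 286.0], [231.0, 326.0], [410.0, 285.0], [406.0, 326.0]]
w2
0 [[312.0, 257.0], [323.0, 257.0]] [[224.0, 269.0]]
13 [[312.0, 266.0], [323.0, 266.0]] [[224.0, 265.0]]
26 [[312.0, 276.0], [324.0, 276.0]] [[223.0, 261.0]]
40 [[311.0, 288.0], [324.0, 288.0]] [[222.0, 257.0]]
```

The shut fingertips sit about 40 mm higher than the reported TCP. They closed on top of the rim rather than around the sleeve, which now leans slightly. I'll lift gently, open and look again.

Request:
play_rows(rows=[{"dp":[0,0,-0.1],"turn":[0,0,0],"fingers":1},{"dp":[0,0,-0.15],"turn":[0,0,0],"fingers":1},{"dp":[0,0,-0.2],"turn":[0,0,0],"fingers":1},{"dp":[0,0,-0.4],"turn":[0,0,0],"fingers":1},{"dp":[0,0,-0.5],"turn":[0,0,0],"fingers":1}])

```text
clock: 5.13
eef_pos: [597.3, -156.0, 95.1]
tcp_rot: [-3.142, -0.003, 2.907]
contact_force: [0.7, -0.5, -0.7]
opening: -0.0
grasp_force: 0.0
```

Request:
play_rows(rows=[{"dp":[0,0,-0.5],"turn":[0,0,0],"fingers":1},{"dp":[0,0,-0.5],"turn":[0,0,0],"fingers":1},{"dp":[0,0,-0.5],"turn":[0,0,0],"fingers":1},{"dp":[0,0,0],"turn":[0,0,0],"fingers":1},{"dp":[0,0,0],"turn":[0,0,0],"fingers":1}])

```text
clock: 5.55
eef_pos: [599.1, -156.4, 156.8]
tcp_rot: [-3.141, 0.002, 2.907]
contact_force: [-1.2, -0.4, -0.9]
opening: -0.001
grasp_force: 0.0
```

Run:
```python
from h import *
shot('wrist','pics/w4.png');shot('scene','pics/s4.png')
s=r.sense();P=s['eef_pos'];print(P,s['contact_force'],s['opening'],s['tcp_rot'])
print(proj('pics/s4.png',[P+[0,0,d] for d in(0,20,40)]).round(0).tolist(),proj('pics/w4.png',[P+[0,0,d] for d in(0,40)]).round(0).tolist())
g=cv2.imread('pics/w4.png')
h=cv2.imread('pics/s4.png')[195:305,180:260]
cv2.imwrite('pics/m4.png',cv2.convertScaleAbs(np.hstack([cv2.resize(g[100:420,160:480],(450,450),interpolation=2),cv2.resize(h,(327,450),interpolation=2)]),alpha=1.8))
```

```text
[ 597.807462   -156.05350113  154.72967936] [ 0.61456197 -0.79855406 -0.79980631] 5.4831844182707114e-05 [-3.14154887e+00 -1.22258038e-03  2.90672359e+00]
[[216.0, 234.0], [214.0, 228.0], [213.0, 221.0]] [[317.0, 270.0], [317.0, 303.0]]
```

View pics/m4.png

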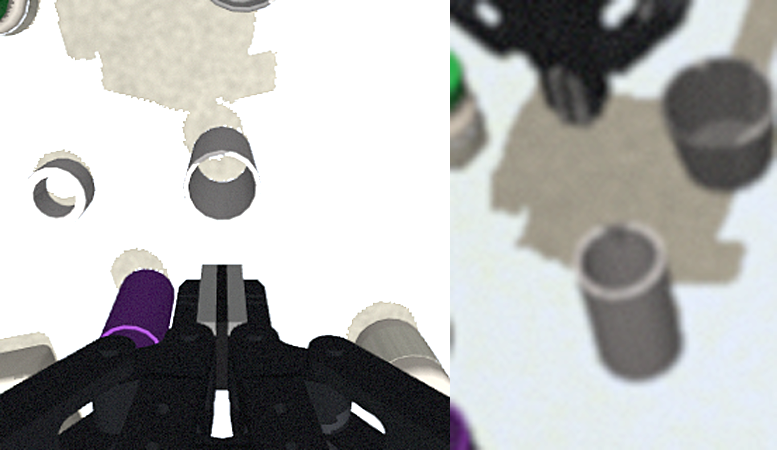

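The sleeve is upright again, with its rim at about (317,231) in the wrist view and (222,259) in the scene view. The real fingertips are about 40 mm above the reported TCP. I'll get the sleeve position again and open the fingers.

Request:
play_rows(rows=[{"dp":[0,0,0],"turn":[0,0,0],"fingers":0},{"dp":[0,0,0],"turn":[0,0,0],"fingers":0},{"dp":[0,0,0],"turn":[0,0,0],"fingers":0},{"dp":[0,0,0],"turn":[0,0,0],"fingers":0},{"dp":[0,0,0],"turn":[0,0,0],"fingers":0}])

```text
clock: 6.07
eef_pos: [598.3, -156.1, 155.1]
tcp_rot: [-3.142, -0.001, 2.907]
contact_force: [-0.1, -0.7, -0.4]
opening: 0.713
grasp_force: 0.0
```

Request:
play_rows(rows=[{"dp":[0,0,0],"turn":[0,0,0],"fingers":0},{"dp":[0,0,0],"turn":[0,0,0],"fingers":0},{"dp":[0,0,0],"turn":[0,0,0],"fingers":0},{"dp":[0,0,0],"turn":[0,0,0],"fingers":0},{"dp":[0,0,0],"turn":[0,0,0],"fingers":0}])

```text
clock: 6.48
eef_pos: [598.5, -156.1, 155.5]
tcp_rot: [-3.142, -0.0, 2.907]
contact_force: [1.1, -0.2, -0.2]
opening: 1.0
grasp_force: 0.0
```

Run:
```python
from h import *
print(atz('pics/w4.png',(316.8,231.2),80),atz('pics/s4.png',(222,258.6),80))
s=r.sense();print(s['eef_pos'],s['opening'])
```

```text
[ 596.68236045 -156.24501877   80.        ] [ 601.30222133 -155.1859118    80.        ]
[ 598.48042342 -156.1226731   155.48199631] 1.000114541981437
```

Request:
play_rows(rows=[{"dp":[0,0,0.5],"turn":[0,0,0],"fingers":0},{"dp":[0,0,0.5],"turn":[0,0,0],"fingers":0},{"dp":[0,0,0.5],"turn":[0,0,0],"fingers":0},{"dp":[0,0,0.5],"turn":[0,0,0],"fingers":0},{"dp":[0,0,0.4],"turn":[0,0,0],"fingers":0}])

```text
clock: 6.9
eef_pos: [598.0, -156.0, 58.1]
tcp_rot: [3.142, -0.001, 2.907]
contact_force: [-0.2, -0.5, 0.4]
opening: 0.999
grasp_force: 0.0
```

Request:
play_rows(rows=[{"dp":[0,0,0.4],"turn":[0,0,0],"fingers":0},{"dp":[0,0,0.4],"turn":[0,0,0],"fingers":0},{"dp":[0,0,0.3],"turn":[0,0,0],"fingers":0},{"dp":[0,0,0.18],"turn":[0,0,0],"fingers":0},{"dp":[0,0,0],"turn":[0,0,0],"fingers":0}])

```text
clock: 7.32
eef_pos: [597.5, -155.9, 6.8]
tcp_rot: [3.142, -0.002, 2.907]
contact_force: [-0.5, 0.1, 0.3]
opening: 1.0
grasp_force: 0.0
```

Request:
play_rows(rows=[{"dp":[0,0,0],"turn":[0,0,0],"fingers":0.3},{"dp":[0,0,0],"turn":[0,0,0],"fingers":0.3},{"dp":[0,0,0],"turn":[0,0,0],"fingers":0.4},{"dp":[0,0,0],"turn":[0,0,0],"fingers":0.45},{"dp":[0,0,0],"turn":[0,0,0],"fingers":0.55}], force=25)

```text
clock: 7.73
eef_pos: [599.1, -156.3, 9.3]
tcp_rot: [-3.142, 0.001, 2.907]
contact_force: [-0.8, -0.4, 3.6]
opening: 0.51
grasp_force: 25.1
```

Request:
play_rows(rows=[{"dp":[0,0,0],"turn":[0,0,0],"fingers":0.7},{"dp":[0,0,0],"turn":[0,0,0],"fingers":1},{"dp":[0,0,-0.2],"turn":[0,0,0],"fingers":1},{"dp":[0,0,-0.4],"turn":[0,0,0],"fingers":1},{"dp":[0,0,-0.5],"turn":[0,0,0],"fingers":1}], force=35)

```text
clock: 8.15
eef_pos: [597.3, -155.8, 52.0]
tcp_rot: [3.141, -0.003, 2.907]
contact_force: [-0.0, -1.3, -1.3]
opening: 0.516
grasp_force: 35.9
```

Request:
play_rows(rows=[{"dp":[0,0,-0.6],"turn":[0,0,0],"fingers":1},{"dp":[0,0,-0.6],"turn":[0,0,0],"fingers":1},{"dp":[0,0,-0.6],"turn":[0,0,0],"fingers":1},{"dp":[0,0,-0.6],"turn":[0,0,0],"fingers":1},{"dp":[0,0,-0.5],"turn":[0,0,0],"fingers":1}])

```text
clock: 8.57
eef_pos: [598.7, -156.1, 170.7]
tcp_rot: [-3.142, 0.001, 2.907]
contact_force: [-0.5, -1.0, -1.7]
opening: 0.51
grasp_force: 35.9
```

Request:
play_rows(rows=[{"dp":[0.2,0.3,0],"turn":[0,0,0],"fingers":1},{"dp":[0.3,0.5,0],"turn":[0,0,0],"fingers":1},{"dp":[0.4,0.65,0],"turn":[0,0,0],"fingers":1},{"dp":[0.4,0.65,0],"turn":[0,0,0],"fingers":1},{"dp":[0.4,0.65,0],"turn":[0,0,0],"fingers":1}])

```text
clock: 8.98
eef_pos: [556.3, -31.7, 167.6]
tcp_rot: [3.142, -0.001, 2.906]
contact_force: [0.1, 0.0, -1.4]
opening: 0.511
grasp_force: 36.0
```

Request:
play_rows(rows=[{"dp":[0.4,0.65,0],"turn":[0,0,0],"fingers":1},{"dp":[0.4,0.65,0],"turn":[0,0,0],"fingers":1},{"dp":[0.4,0.65,0],"turn":[0,0,0],"fingers":1},{"dp":[0.4,0.65,0],"turn":[0,0,0],"fingers":1},{"dp":[0.4,0.65,0],"turn":[0,0,0],"fingers":1}])

```text
clock: 9.4
eef_pos: [508.5, 113.3, 167.7]
tcp_rot: [-3.141, -0.001, 2.907]
contact_force: [0.6, 0.5, -1.2]
opening: 0.508
grasp_force: 36.0
```

Request:
play_rows(rows=[{"dp":[0.3,0.5,0],"turn":[0,0,0],"fingers":1},{"dp":[0.15,0.2,0],"turn":[0,0,0],"fingers":1},{"dp":[0,0,0],"turn":[0,0,0],"fingers":1},{"dp":[0,0,0],"turn":[0,0,0],"fingers":1},{"dp":[0,0,0],"turn":[0,0,0],"fingers":1}])

```text
clock: 9.82
eef_pos: [499.4, 142.4, 168.1]
tcp_rot: [-3.141, -0.0, 2.907]
contact_force: [0.2, -0.7, -1.2]
opening: 0.505
grasp_force: 36.0
```

Request:
play_rows(rows=[{"dp":[0.03,0.12,0.15],"turn":[0,0,0],"fingers":1},{"dp":[0,0,0.15],"turn":[0,0,0],"fingers":1},{"dp":[0,0,0],"turn":[0,0,0],"fingers":1},{"dp":[0,0,0],"turn":[0,0,0],"fingers":1}])

```text
clock: 10.15
eef_pos: [499.0, 147.5, 155.5]
tcp_rot: [-3.141, -0.001, 2.906]
contact_force: [-0.1, -0.8, -1.6]
opening: 0.511
grasp_force: 36.0
```

Run:
```python
from h import *
for n in('wrist','scene','top'): shot(n,f'pics/{n}5.png')
s=r.sense();P=s['eef_pos'];print(P,s['contact_force'],s['tcp_rot'])
zb=P[2]-8
print('sleeve bottom/top ctr', [proj(f'pics/{n}5.png',[[P[0],P[1],zb],[P[0],P[1],zb+80],[500,147.5,132],[500,147.5,30]]).round(1).tolist() for n in('wrist','scene','top')])
w=cv2.imread('pics/wrist5.png')[120:440,160:480];h=cv2.imread('pics/scene5.png')[160:250,335:405];t=cv2.imread('pics/top5.png')[250:340,215:315]
c=np.zeros((600,800,3),np.uint8)
c[:400,:400]=cv2.resize(w,(400,400)); c[:514,400:]=cv2.resize(h,(400,514),interpolation=2); c[400:580,:200]=cv2.resize(t,(200,180))
cv2.imwrite('pics/m5.png',cv2.convertScaleAbs(c,alpha=1.7))
```

```text
[499.50388102 147.88916877 156.29837627] [ 0.843545   -0.26108616 -1.00252438] [-3.14157939e+00  1.37212183e-05  2.90643858e+00]
sleeve bottom/top ctr [[[318.0, 268.9], [318.1, 351.2], [317.6, 259.9], [317.6, 220.2]], [[370.7, 192.6], [374.3, 164.5], [369.8, 198.2], [365.9, 228.8]], [[259.1, 293.6], [254.4, 287.4], [260.2, 294.5], [265.1, 301.1]]]
```

View pics/m5.png

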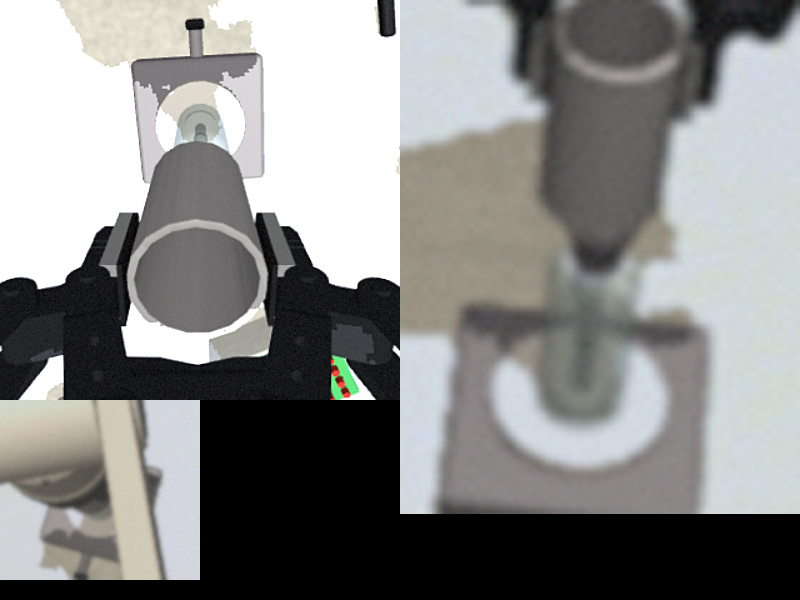

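Run:
```python
from h import *
P=np.array([499.5,147.7,156]);a=np.linspace(0,2*np.pi,90)
for d in(0,-8):
  for nm,z,R,C in(('top',148+80+d,22.5,P),('bot',148+d,22.5,P),('collar',30,34,[500,147.5])):
    c=np.c_[C[0]+R*np.cos(a),C[1]+R*np.sin(a),0*a+z]
    for n,o,k,s in(('wrist',(160,120),1.25,0),('scene',(335,160),5.71,400)):
        q=(proj(f'pics/{n}5.png',c)-o)*k+[s,0]; print(d,nm,n,'x',q[:,0].min().round(),q[:,0].max().round(),'y',q[:,1].min().round(),q[:,1].max().round())
```

```text
0 top wrist x 124.0 270.0 y 223.0 346.0
0 top scene x 556.0 691.0 y -21.0 75.0
0 bot wrist x 151.0 243.0 y 142.0 227.0
0 bot scene x 540.0 667.0 y 140.0 235.0
0 collar wrist x 152.0 242.0 y 80.0 167.0
0 collar scene x 488.0 665.0 y 325.0 464.0
-8 top wrist x 128.0 266.0 y 211.0 328.0
-8 top scene x 555.0 689.0 y -4.0 92.0
-8 bot wrist x 153.0 242.0 y 137.0 220.0
-8 bot scene x 538.0 664.0 y 155.0 250.0
-8 collar wrist x 152.0 242.0 y 80.0 167.0
-8 collar scene x 488.0 665.0 y 325.0 464.0
```

The sleeve is centred over the knob in both views: scene rim x 555–690, wrist rim x 128–268. The collar looks about 1 mm farther towards +y. I'll nudge by that much and lower with force checks.

Request:
play_rows(rows=[{"dp":[0.0,0.02,0.1],"turn":[0,0,0],"fingers":1},{"dp":[0,0,0.2],"turn":[0,0,0],"fingers":1},{"dp":[0,0,0.2],"turn":[0,0,0],"fingers":1},{"dp":[0,0,0.2],"turn":[0,0,0],"fingers":1},{"dp":[0,0,0.1],"turn":[0,0,0],"fingers":1}])

```text
clock: 10.72
eef_pos: [498.6, 148.7, 122.6]
tcp_rot: [-3.141, -0.002, 2.907]
contact_force: [-0.2, -0.8, -1.7]
opening: 0.508
grasp_force: 36.0
```

Request:
play_rows(rows=[{"dp":[0,0,0.1],"turn":[0,0,0],"fingers":1},{"dp":[0,0,0.1],"turn":[0,0,0],"fingers":1},{"dp":[0,0,0.1],"turn":[0,0,0],"fingers":1},{"dp":[0,0,0.1],"turn":[0,0,0],"fingers":1},{"dp":[0,0,0],"turn":[0,0,0],"fingers":1}])

```text
clock: 11.13
eef_pos: [499.1, 148.7, 107.5]
tcp_rot: [-3.141, -0.001, 2.907]
contact_force: [-1.2, 0.1, -1.7]
opening: 0.515
grasp_force: 36.0
```

Request:
play_rows(rows=[{"dp":[0,0,0.1],"turn":[0,0,0],"fingers":1},{"dp":[0,0,0.15],"turn":[0,0,0],"fingers":1},{"dp":[0,0,0.15],"turn":[0,0,0],"fingers":1},{"dp":[0,0,0.15],"turn":[0,0,0],"fingers":1},{"dp":[0,0,0.15],"turn":[0,0,0],"fingers":1}])

```text
clock: 11.55
eef_pos: [499.4, 148.8, 79.6]
tcp_rot: [-3.141, -0.0, 2.907]
contact_force: [-0.6, -0.4, -1.7]
opening: 0.515
grasp_force: 36.0
```

Request:
play_rows(rows=[{"dp":[0,0,0.15],"turn":[0,0,0],"fingers":1},{"dp":[0,0,0.15],"turn":[0,0,0],"fingers":1},{"dp":[0,0,0.15],"turn":[0,0,0],"fingers":1},{"dp":[0,0,0.1],"turn":[0,0,0],"fingers":1},{"dp":[0,0,0.05],"turn":[0,0,0],"fingers":1}])

```text
clock: 11.97
eef_pos: [499.2, 148.8, 55.5]
tcp_rot: [-3.141, -0.001, 2.907]
contact_force: [0.9, -0.4, -0.8]
opening: 0.511
grasp_force: 36.0
```

Request:
play_rows(rows=[{"dp":[0,0,0.04],"turn":[0,0,0],"fingers":1},{"dp":[0,0,0.04],"turn":[0,0,0],"fingers":1},{"dp":[0,0,0.04],"turn":[0,0,0],"fingers":1},{"dp":[0,0,0],"turn":[0,0,0],"fingers":1}])

```text
clock: 12.3
eef_pos: [499.5, 148.9, 51.4]
tcp_rot: [3.142, 0.0, 2.907]
contact_force: [-0.4, -1.0, -1.8]
opening: 0.508
grasp_force: 36.0
```

Request:
play_rows(rows=[{"dp":[0,0,0.05],"turn":[0,0,0],"fingers":1},{"dp":[0,0,0.05],"turn":[0,0,0],"fingers":1},{"dp":[0,0,0.05],"turn":[0,0,0],"fingers":1},{"dp":[0,0,0],"turn":[0,0,0],"fingers":1}])

```text
clock: 12.63
eef_pos: [499.3, 148.8, 45.1]
tcp_rot: [-3.141, -0.0, 2.907]
contact_force: [0.2, 1.2, -1.3]
opening: 0.509
grasp_force: 36.0
```

Request:
play_rows(rows=[{"dp":[0,0,0.04],"turn":[0,0,0],"fingers":1},{"dp":[0,0,0.04],"turn":[0,0,0],"fingers":1},{"dp":[0,0,0],"turn":[0,0,0],"fingers":1}])

```text
clock: 12.88
eef_pos: [499.4, 148.8, 42.0]
tcp_rot: [-3.141, -0.0, 2.907]
contact_force: [0.3, 0.4, -1.0]
opening: 0.512
grasp_force: 36.0
```

Request:
play_rows(rows=[{"dp":[0,0,0.03],"turn":[0,0,0],"fingers":1},{"dp":[0,0,0.03],"turn":[0,0,0],"fingers":1},{"dp":[0,0,0],"turn":[0,0,0],"fingers":1}])

```text
clock: 13.13
eef_pos: [499.4, 148.8, 39.7]
tcp_rot: [-3.141, -0.0, 2.907]
contact_force: [0.3, 0.8, -1.7]
opening: 0.512
grasp_force: 36.0
```

Request:
play_rows(rows=[{"dp":[0,0,0.03],"turn":[0,0,0],"fingers":1},{"dp":[0,0,0.03],"turn":[0,0,0],"fingers":1},{"dp":[0,0,0],"turn":[0,0,0],"fingers":1}])

```text
clock: 13.38
eef_pos: [499.9, 148.9, 39.2]
tcp_rot: [3.141, 0.0, 2.907]
contact_force: [-6.6, -2.2, 22.5]
opening: 0.51
grasp_force: 38.2
```

Request:
play_rows(rows=[{"dp":[0,0,0.03],"turn":[0,0,0],"fingers":1},{"dp":[0,0,0],"turn":[0,0,0],"fingers":1}])

```text
clock: 13.55
eef_pos: [500.1, 148.9, 39.1]
tcp_rot: [3.141, 0.001, 2.907]
contact_force: [-10.5, -3.7, 37.8]
opening: 0.507
grasp_force: 39.6
```

Contact came at exactly 30 mm above the grasp height, so the sleeve is on the collar. I'll take off the load and release.

Request:
play_rows(rows=[{"dp":[0,0,-0.05],"turn":[0,0,0],"fingers":1},{"dp":[0,0,-0.02],"turn":[0,0,0],"fingers":1},{"dp":[0,0,0],"turn":[0,0,0],"fingers":1}])

```text
clock: 13.8
eef_pos: [499.8, 149.0, 39.3]
tcp_rot: [3.141, 0.001, 2.907]
contact_force: [-1.0, -0.1, 2.3]
opening: 0.511
grasp_force: 36.2
```

Request:
play_rows(rows=[{"dp":[0,0,0],"turn":[0,0,0],"fingers":0.4},{"dp":[0,0,0],"turn":[0,0,0],"fingers":0.2},{"dp":[0,0,0],"turn":[0,0,0],"fingers":0},{"dp":[0,0,0],"turn":[0,0,0],"fingers":0},{"dp":[0,0,0],"turn":[0,0,0],"fingers":0}])

```text
clock: 14.22
eef_pos: [499.5, 148.9, 38.9]
tcp_rot: [-3.141, -0.0, 2.907]
contact_force: [0.1, 0.4, 0.3]
opening: 1.002
grasp_force: 0.0
```

Request:
play_rows(rows=[{"dp":[0,0,0],"turn":[0,0,0],"fingers":0},{"dp":[0,0,0],"turn":[0,0,0],"fingers":0},{"dp":[0,0,0],"turn":[0,0,0],"fingers":0}])

```text
clock: 14.47
eef_pos: [499.6, 148.9, 39.1]
tcp_rot: [-3.142, 0.0, 2.907]
contact_force: [0.0, 1.3, -0.2]
opening: 1.002
grasp_force: 0.0
```

Request:
play_rows(rows=[{"dp":[0,0,-0.2],"turn":[0,0,0],"fingers":0},{"dp":[0,0,-0.4],"turn":[0,0,0],"fingers":0},{"dp":[0,0,-0.3],"turn":[0,0,0],"fingers":0},{"dp":[0,0,0],"turn":[0,0,0],"fingers":0},{"dp":[0,0,0],"turn":[0,0,0],"fingers":0}])

```text
clock: 14.88
eef_pos: [500.2, 149.1, 75.9]
tcp_rot: [3.141, 0.002, 2.907]
contact_force: [-0.1, 0.3, -0.9]
opening: 1.001
grasp_force: 0.0
```

Request:
play_rows(rows=[{"dp":[0,0,0],"turn":[0,0,0],"fingers":0.3},{"dp":[0,0,0],"turn":[0,0,0],"fingers":0.5},{"dp":[0,0,0],"turn":[0,0,0],"fingers":0.6},{"dp":[0,0,0],"turn":[0,0,0],"fingers":0.65},{"dp":[0,0,0],"turn":[0,0,0],"fingers":0.7}], force=25)

```text
clock: 15.3
eef_pos: [499.3, 148.9, 74.7]
tcp_rot: [-3.141, -0.001, 2.907]
contact_force: [1.0, 9.7, 1.8]
opening: 0.309
grasp_force: 5.1
```

Request:
play_rows(rows=[{"dp":[0,0,0],"turn":[0,0,0],"fingers":0.75},{"dp":[0,0,0],"turn":[0,0,0],"fingers":0.8},{"dp":[0,0,0],"turn":[0,0,0],"fingers":0.8},{"dp":[0,0,0],"turn":[0,0,0],"fingers":0.8}])

```text
clock: 15.63
eef_pos: [499.6, 149.6, 75.0]
tcp_rot: [3.141, -0.0, 2.907]
contact_force: [0.2, 5.4, -1.1]
opening: 0.285
grasp_force: 24.5
```

Request:
play_rows(rows=[{"dp":[0,0.02,0],"turn":[0,0,0],"fingers":1},{"dp":[0,0,0],"turn":[0,0,0],"fingers":1},{"dp":[0,0,0],"turn":[0,0,0],"fingers":1}], force=60)

```text
clock: 15.88
eef_pos: [499.6, 149.6, 75.1]
tcp_rot: [-3.141, -0.0, 2.907]
contact_force: [-1.1, 0.9, 2.6]
opening: 0.264
grasp_force: 58.6
```

Request:
play_rows(rows=[{"dp":[0,0,-0.1],"turn":[0,0,0],"fingers":1},{"dp":[0,0,-0.1],"turn":[0,0,0],"fingers":1},{"dp":[0,0,-0.1],"turn":[0,0,0],"fingers":1},{"dp":[0,0,-0.1],"turn":[0,0,0],"fingers":1},{"dp":[0,0,0],"turn":[0,0,0],"fingers":1}])

```text
clock: 16.3
eef_pos: [499.6, 149.6, 91.7]
tcp_rot: [-3.142, -0.0, 2.907]
contact_force: [0.1, 1.8, -6.2]
opening: 0.264
grasp_force: 59.0
```

Request:
play_rows(rows=[{"dp":[0,0,-0.15],"turn":[0,0,0],"fingers":1},{"dp":[0,0,-0.15],"turn":[0,0,0],"fingers":1},{"dp":[0,0,-0.15],"turn":[0,0,0],"fingers":1},{"dp":[0,0,-0.15],"turn":[0,0,0],"fingers":1},{"dp":[0,0,-0.1],"turn":[0,0,0],"fingers":1}])

```text
clock: 16.72
eef_pos: [499.5, 149.6, 119.7]
tcp_rot: [-3.142, -0.0, 2.907]
contact_force: [1.1, 2.2, -10.3]
opening: 0.266
grasp_force: 59.1
```

Request:
play_rows(rows=[{"dp":[0,0,0],"turn":[0,0,0],"fingers":1},{"dp":[0,0,0],"turn":[0,0,0],"fingers":1},{"dp":[0,0,0],"turn":[0,0,0],"fingers":1},{"dp":[0,0,0],"turn":[0,0,0],"fingers":1}])

```text
clock: 17.05
eef_pos: [499.5, 149.6, 118.8]
tcp_rot: [-3.141, -0.0, 2.907]
contact_force: [0.3, 3.2, -8.5]
opening: 0.263
grasp_force: 59.1
```

Run:
```python
from h import *
z=[]
for i in range(4):
    g=shot('scene','pics/s6.png'); s=r.sense(); z.append(s['eef_pos'][2])
w=shot('wrist','pics/w6.png')
print(z,s['contact_force'],s['opening'],s['clock'])
pts=[[500,148.5,z] for z in(110,111,156,172,177)]
for n in('s6','w6'): print(proj(f'pics/{n}.png',pts).round(1).tolist())
W=w['pixels'][200:360,240:400,::-1];S=g['pixels'][170:240,340:400,::-1]
cv2.imwrite('pics/m6.png',cv2.convertScaleAbs(np.hstack([cv2.resize(W,(420,560),interpolation=2) if 0 else cv2.copyMakeBorder(cv2.resize(W,(400,400),interpolation=2),0,67,0,0,0),cv2.resize(S,(400,467),interpolation=2)]),alpha=1.7))
```

```text
[np.float64(118.80537658715423), np.float64(118.80656552700711), np.float64(118.81044192676843), np.float64(118.8069704893438)] [  0.77720664   3.71554576 -10.11220572] 0.2646624286646065 17.25
[[369.4, 205.1], [369.5, 204.8], [371.4, 190.3], [372.1, 184.8], [372.3, 183.1]]
[[315.6, 268.4], [315.6, 269.0], [315.1, 305.8], [314.8, 324.0], [314.8, 330.4]]
```

View pics/m6.png

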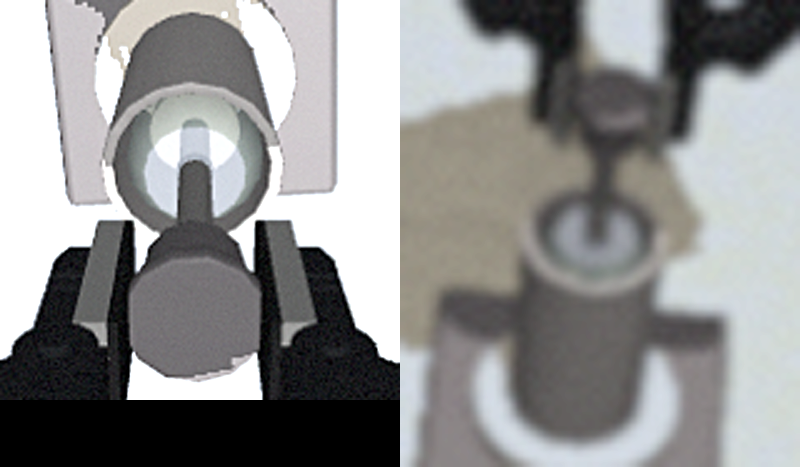

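The sleeve stands on the collar and the knob head is held between the pads. The dark mark is near the mouth, at about (195,165) in the wrist crop, which matches a pull of about 43.8 mm. I'll raise it 1.2 mm more and check.

Request:
play_rows(rows=[{"dp":[0,0,-0.03],"turn":[0,0,0],"fingers":1},{"dp":[0,0,0],"turn":[0,0,0],"fingers":1},{"dp":[0,0,0],"turn":[0,0,0],"fingers":1},{"dp":[0,0,0],"turn":[0,0,0],"fingers":1}])

```text
clock: 17.63
eef_pos: [499.5, 149.6, 120.3]
tcp_rot: [-3.141, -0.0, 2.907]
contact_force: [-1.4, 3.1, -8.5]
opening: 0.267
grasp_force: 59.2
```

Run:
```python
from h import *
g=shot('wrist','pics/w7.png'); s=r.sense();print(s['eef_pos'],s['contact_force'],s['grasp_force'],s['clock'])
G=cv2.cvtColor(g['pixels'],cv2.COLOR_RGB2GRAY)
o=cv2.cvtColor(cv2.imread('pics/w6.png'),cv2.COLOR_BGR2GRAY)
for v in range(246,292): print(v,G[v,312:324].tolist(),o[v,317])
print(proj('pics/w7.png',[[496,149.5,z] for z in(108,110,111,112,127)]).round(1).tolist())
```

```text
[499.55926272 149.59499215 120.25619735] [-1.76183581  2.73765882 -9.10364194] 59.16380524635315 17.6833
246 [119, 119, 118, 120, 118, 118, 119, 119, 119, 121, 121, 118] 118
247 [120, 121, 118, 116, 103, 103, 105, 113, 113, 123, 124, 122] 101
248 [123, 119, 98, 84, 88, 90, 88, 91, 91, 107, 124, 124] 90
249 [121, 102, 90, 94, 95, 98, 98, 99, 98, 96, 109, 126] 93
250 [127, 107, 112, 113, 115, 116, 121, 121, 122, 117, 106, 125] 99
251 [144, 120, 123, 125, 125, 126, 125, 126, 125, 125, 125, 142] 121
252 [129, 117, 125, 125, 124, 125, 123, 123, 126, 123, 122, 134] 124
253 [123, 119, 124, 123, 124, 124, 124, 125, 122, 122, 123, 131] 125
254 [123, 119, 123, 122, 124, 124, 125, 124, 124, 123, 120, 126] 125
255 [124, 120, 122, 123, 124, 124, 124, 124, 126, 125, 122, 127] 125
256 [124, 120, 123, 124, 123, 124, 123, 126, 124, 123, 118, 126] 125
257 [122, 119, 123, 121, 123, 125, 125, 123, 125, 124, 122, 127] 122
258 [115, 120, 123, 123, 125, 123, 123, 124, 125, 122, 121, 125] 123
259 [116, 121, 123, 123, 123, 125, 123, 124, 126, 124, 121, 124] 124
260 [115, 121, 124, 126, 126, 128, 130, 127, 12
[... 1154 characters left out ...]
 54
281 [46, 47, 48, 50, 51, 55, 51, 53, 52, 53, 45, 39] 52
282 [42, 50, 51, 51, 52, 54, 50, 55, 54, 52, 49, 41] 52
283 [45, 47, 51, 54, 54, 53, 52, 50, 52, 55, 49, 40] 53
284 [46, 50, 53, 53, 51, 50, 55, 51, 53, 53, 48, 45] 49
285 [44, 49, 45, 50, 52, 54, 53, 56, 51, 53, 50, 43] 54
286 [46, 50, 52, 48, 50, 55, 52, 51, 50, 50, 50, 46] 52
287 [48, 53, 52, 48, 54, 49, 50, 55, 53, 52, 49, 46] 53
288 [43, 48, 46, 37, 42, 35, 42, 42, 54, 53, 48, 49] 42
289 [36, 46, 42, 36, 41, 40, 38, 41, 42, 42, 41, 41] 41
290 [38, 42, 44, 41, 40, 41, 42, 40, 39, 44, 39, 43] 41
291 [42, 42, 41, 41, 42, 41, 43, 42, 38, 42, 41, 39] 45
[[315.7, 260.0], [315.7, 261.2], [315.7, 261.8], [315.6, 262.4], [315.5, 272.4]]
```

```bash
python3 -c "
from rig import r
print(r.sign_off())"
```

```text
the job is handed in; nothing more can be done
None
```

The sleeve was lowered onto the collar and released, and the plunger is being held about 45 mm out with its mark at the barrel's mouth. My first grasp missed and tipped the sleeve briefly, but it settled upright; the job is handed in, and I have no verdict back.

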